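Clamp the tin in the one-handed opening station

TASK

Stand the tin in the V jaw of the wooden holding station and let go of it, then push the red clamp lever down past its dead point so that it locks and the rubber pad holds the tin firmly in the jaw by itself. Feel your way gently with the lever: its dead point is not always at the same angle, and once it has snapped over it must not be forced against its stop. Leave the red-lidded jar, the spice jar, the salt shaker and the mug where they are, and take your hand away at the end.

Things in the scene. Friction and masses are not known exactly. Their poses are not given: they have to be found in the camera images.
- tin: the tin: the only food tin, white label with red bands, metal lid, a closed upright cylinder 57 mm across (radius 28.7 mm) and 72 mm high, 0.13 to 0.25 kg; origin at the centre of its underside, z up. It can be gripped across its sides. It starts upright on the worktop
- jar: squat glass jar with a red lid, 64 mm across, 90 mm high, origin at the centre of its underside; bystander. It and the tin stand to the right, either one in either of two places
- holder: holding station, fixed: beech board 88 mm wide, x = -160 to +55 mm, top at z = 12 mm, with black V jaw and a push toggle clamp in a steel bracket (x = -141 to -52 mm, z up to 55 mm, 60 mm wide). Origin on the worktop under the axis of a seated tin; z up, x = the way the clamp pushes, to the root of the V. The lever swings in the plane y = 0
- seat (a point): centre of the underside of a fully seated tin, on the board (x = 0, y = 0, z = 12 mm of the holder). The two jaw faces touch that tin on its +x side, at 45 degrees either side of x; they lie within 27 mm of y = 0 and reach up to z = 54 mm
- pad: black rubber pad, 22 mm across, at the clamp's plunger, axis along the holder's x at z = 44 mm, origin amid its front face. Open, a tin has about 14 mm of play along x between pad and jaw. The pad is sprung (9 N per mm) and slides the tin home along x as the lever closes; it loads a seated tin from 0.37 rad before the dead point; locked, it presses with about 45 N
- lever: clamp lever with round red grip, 18 mm thick, 62 to 120 mm from the hinge axis (along the holder's y, at x = -127, z = 44 mm of the holder), where its origin is. Open, it leans from upright to the holder's -x by -0.35 to 1.05 rad; it closes by swinging farther back and down, after up to 0.55 rad of idle travel. Let go before the dead point, the pad's spring throws it back
- lever_grip (a point): point on the lever's centre line, 95 mm from the hinge. The lever's set angle is unknown: its dead point comes at a lean of 0.92 to 1.72 rad from upright, the stop 0.05 rad later. Pushed square here it moves at about 1 N, climbs to about 6 N 0.2 rad before the dead point, falls to nothing past it, then climbs about 6 N per mm at the stop. Over 18 N damages it
- spice_jar: spice jar with green cap, 44 mm across, 104 mm high, behind the station, origin at the centre of its underside; bystander
- salt: glass salt shaker with grey top, 44 mm across, 90 mm high, origin at the centre of its underside; bystander
- mug: small white mug with yellow dots, 63 mm by 88 mm with its handle, 54 mm high, origin at its underside; bystander
Not all that is in view belongs to the job. What is shaped like the tin but orange is not meant.

How it is judged:
By the outcome, as a careful person would: the job done as asked, in the order asked, and still so for the second after the job is handed in, with the robot touching nothing.
It also fails if it takes over 64 s, if anything falls off the work surface, if the arm or the gripper's body presses on something with over 40 N, if the wrist force passes 120 N, or if a joint passes its speed limit or range.

ROBOT

A 6-joint arm with a two-finger parallel gripper is mounted at the origin on a cart in front of the work surface, level with it; the furniture and walls round the work are solid. World frame = base frame: x ahead of the robot, y to its left, z up, the work surface at z = 0. Lengths are in mm, angles in rad, forces in N, time in s.
With the tool pointing down it reaches from about 225 to 725 mm from the base axis. Payload 3.1 kg.
Tool frame: the origin (TCP) lies at the centre of the arm's flange, where the gripper is bolted on; the fingertips stand 173 mm ahead of it and the grasp point (between the pads) lies 155 mm ahead of it; y points along the fingers, z is the direction in which the jaws open and shut, and the axes are right-handed (so a half turn about y gives the same grasp; the last joint's range is limited). The gripper opens to 85 mm and grips with 20 to 120 N. Pads are 22 mm wide; open, the fingers measure 114 mm over their backs; the gripper's body (76 mm by 85 mm) begins 54 mm behind the grasp point. The pads swing forward as they close: fully open they stand 13 mm farther back than shut.
Start: joints at [1.173, 0.048, 0.099, 1.622, 0, 1.443], TCP at [139.941, 505.999, 404.712] pointing down, gripper open.
Joint ranges: [-2.91, 2.91], [-0.99, 1.94], [-1.21, 1.42], [-2.12, 2.29], [-1.49, 1.47], [-3.14, 3.14]. Speed limits (rad/s): [2.79, 2.79, 3.14, 3.14, 3.14, 3.14].

INTERFACE

Orientations are given as a unit quaternion [w, x, y, z].
In Python, from plant import robot gives the robot as it stands.
- The arm moves only by the tool send_rows, never from a script. Its argument "steps" is one flat list of numbers, 4 for each row, row after row: the shift along the tool's x, y, z in mm, then the turn about the tool's y in degrees. In form: [x, y, z, twist, x, y, z, twist, ...]. A call has 1 to 8 rows; each row shifts and turns the commanded pose from where the row before left it, along the tool's axes as they then stand; what a row does not reach is not made up. A row lasts 1/10 s, in which the tool goes at most 50 mm and 8.59 degrees, less where a joint would pass 70% of its speed; a pose out of reach is approached as far as the arm can. A call with a gripper value outside its range is refused whole. "hand" is the opening, from 0 (shut) to 1 (fully open), set as the call begins (left out, the last holds). The fingers move at their own pace and stop on an object; "force" is the grip in N (left out, the last holds). Time passes only in rows, so rows that do not move let the fingers close. It gives the time, the measured TCP pose, the force and the opening at its end, in the units of the state.
- robot.get_obs(): the state, without advancing time (a new reading comes with each control period).
- robot.get_image(name): name is "side" or "top" or "wrist"; returns the picture (480x640x3 uint8, blue, green, red); there is no depth.
- robot.camera_info(name): a dict with "camera_matrix" (3x3 intrinsics, pixels), "eye" and "orientation" of the camera in the world. Camera axes: x right, y down, z forward; pixel columns grow to the right and rows downward; lengths in mm; the calibration is good to about 2 mm. A picture is of the moment at which its call begins: read the wrist's pose just before it. camera_info takes no time and is no camera call; for the wrist camera it gives the pose at the moment of the call.
- robot.finish_job(): hands the job in, once; it reports no verdict.
The state is a dict: "time_s": time; "joint_positions": joint angles; "dq": joint speeds; "joint_torque": joint torques, N m; "tcp_pos": TCP position; "tcp_rot": TCP orientation; "contact_force": force on the tool from outside, world axes, zero at the start; "ft_torque": the same for the moment, N m; "opening": finger opening in mm.
Only numpy, scipy, OpenCV 4.12 (cv2) and the standard library are available. Lean on these libraries where they do the work, as an engineer would, in place of code of your own. Each camera call takes 0.05 s, during which the arm holds its last target.

## Working session

There is one attempt and no reset: what is moved stays moved. The work goes in short steps, Python scripts to look and compute and a tool call to move; the robot and the scene stay as the last step left them, time stands still between calls to the robot, and variables do not carry over. Pictures are saved under pics/ and viewed, and the job is handed in when it is done.

Besides the shell and the picture viewer there is one more tool, called after "Request:" by a JSON object that holds its "api" and its "payload". send_rows: Moves the arm, as the interface text tells. Its arguments: {"type":"object","properties":{"steps":{"type":"array","items":{"type":"number"}},"hand":{"type":"number"},"force":{"type":"number"}},"required":["steps"]}

```bash
ls; mkdir -p pics
python3 - <<'E'
from plant import robot
import cv2
o=robot.get_obs(); print(o)
for n in ["side","top","wrist"]:
    i=robot.camera_info(n); print(n,i)
    cv2.imwrite(f"pics/{n}0.png",robot.get_image(n))
E
```

```text
pics
{'time_s': 0.0, 'joint_positions': array([1.17319331e+00, 4.87256749e-02, 9.75501229e-02, 1.62202996e+00,
       2.56320342e-06, 1.44302328e+00]), 'dq': array([ 1.48364037e-03, -3.06035366e-04,  1.40366529e-03, -9.26173792e-05,
        3.61036390e-04,  1.01566139e-03]), 'joint_torque': array([-8.65641650e-04, -3.38777447e+01,  3.20017362e+01,  2.03649164e-02,
       -1.34062948e-04, -5.20366470e-06]), 'tcp_pos': array([139.85783386, 505.79377912, 403.50581933]), 'tcp_rot': array([-0.69985831,  0.70150295, -0.09533215,  0.09488802]), 'contact_force': array([ 0.48631553, -0.29285948,  0.05138844]), 'ft_torque': array([ 0.02172885, -0.00452739,  0.00661603]), 'opening': 85.3442832478646}
side {'camera_matrix': array([[491.1937144 ,   0.        , 325.19407625],
       [  0.        , 491.1937144 , 243.50726648],
       [  0.        ,   0.        ,   1.        ]]), 'eye': array([  145.89171272, -1010.1664669 ,   541.54673306]), 'orientation': array([-0.50537289,  0.8334864 , -0.1853522 ,  0.12467245])}
top {'camera_matrix': array([[599.56053465,   0.        , 314.35183008],
       [  0.        , 599.56053465, 245.01021125],
       [  0.        ,   0.        ,   1.        ]]), 'eye': array([ 409.65029834, -199.29937434, 1635.71521285]), 'orientation': array([-0.02987013,  0.7153367 , -0.69731949,  0.03386306])}
wrist {'camera_matrix': array([[399.60157703,   0.        , 321.03041554],
       [  0.        , 399.60157703, 243.47531259],
       [  0.        ,   0.        ,   1.        ]]), 'eye': array([ 75.315806  , 523.93056364, 373.16735611]), 'orientation': array([0.10730944, 0.78867491, 0.59990434, 0.08118713])}
```

View pics/side0.png

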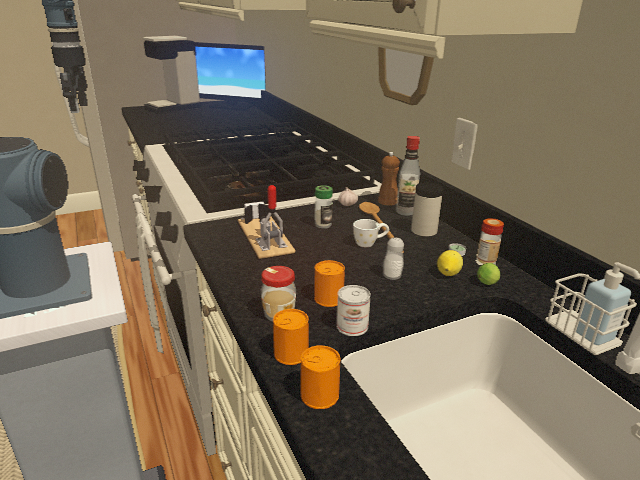

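View pics/top0.png

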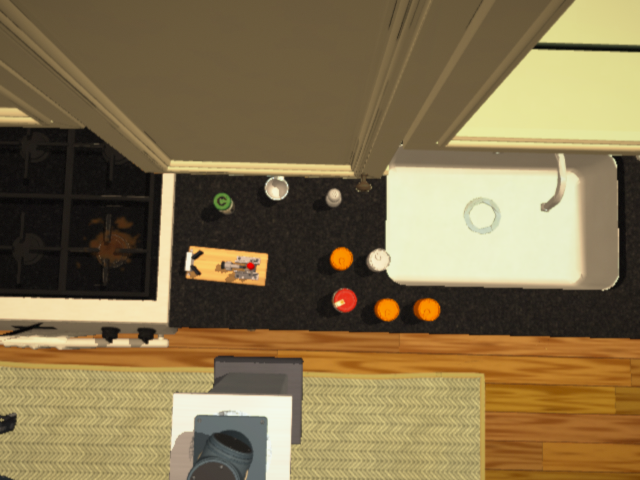

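View pics/wrist0.png

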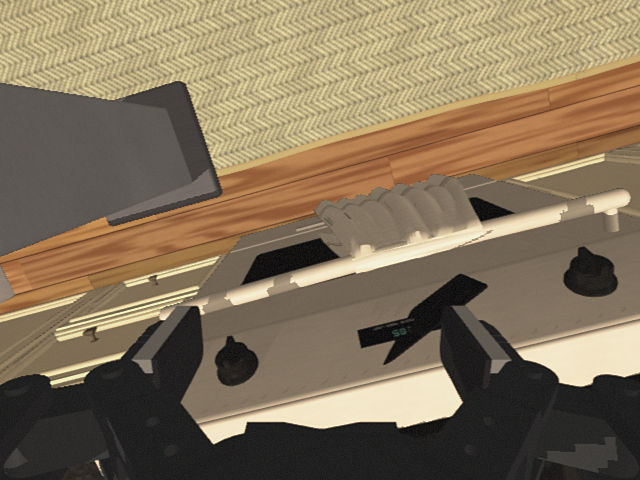

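Candidates for the tin in the top view: white can (378,260); orange cans (341,259), (387,310), (427,310); red-lidded jar (345,300). In the side view, the white label with red bands is at (353,310). I choose the white one and check it in crops.

```bash
cat > h.py <<'E'
import numpy as np, cv2
from scipy.spatial.transform import Rotation as R
def rot(q): return R.from_quat([q[1],q[2],q[3],q[0]]).as_matrix()
def ray(i,u,v):
    d=rot(i["orientation"])@np.linalg.inv(i["camera_matrix"])@np.array([u,v,1.]); return d
def onz(i,u,v,z):
    d=ray(i,u,v); e=i["eye"]; return e+d*(z-e[2])/d[2]
def proj(i,p):
    c=rot(i["orientation"]).T@(np.array(p,float)-i["eye"]); c=i["camera_matrix"]@c; return c[:2]/c[2]
def crop(im,x0,y0,x1,y1,s,f):
    c=cv2.resize(im[y0:y1,x0:x1],None,fx=s,fy=s,interpolation=cv2.INTER_CUBIC); cv2.imwrite(f,c)
E
python3 - <<'E'
from h import *
t=cv2.imread("pics/top0.png"); s=cv2.imread("pics/side0.png")
crop(t,175,235,275,295,8,"pics/t_hold.png")
crop(t,320,235,400,295,10,"pics/t_tin.png")
crop(s,225,170,325,260,6,"pics/s_hold.png")
crop(s,300,250,400,350,6,"pics/s_tin.png")
E
```

```text
(no output)
```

View pics/t_hold.png

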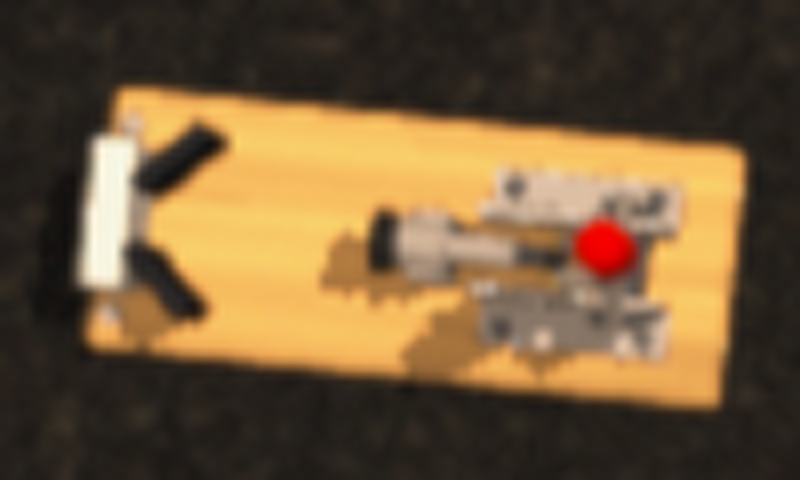

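View pics/t_tin.png

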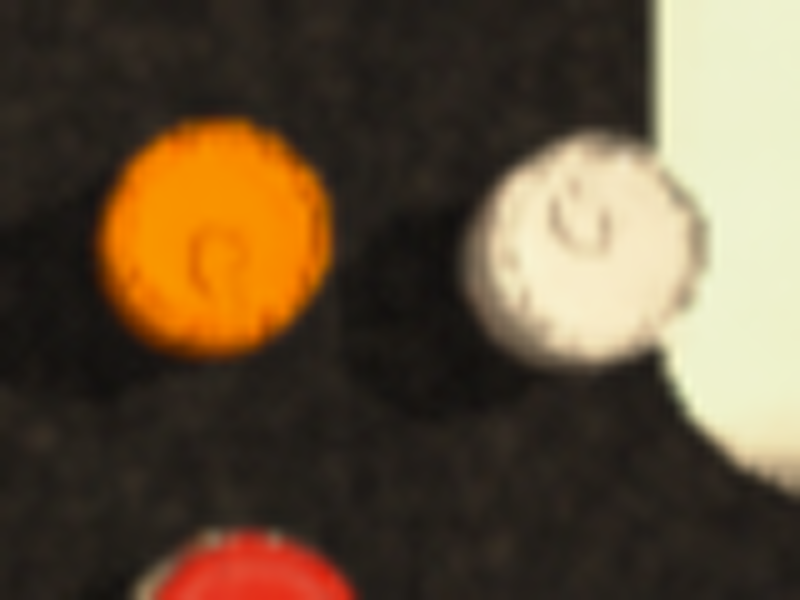

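View pics/s_hold.png

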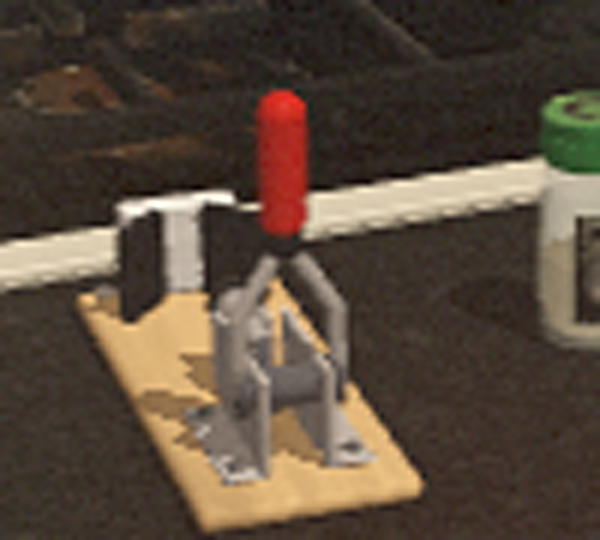

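View pics/s_tin.png

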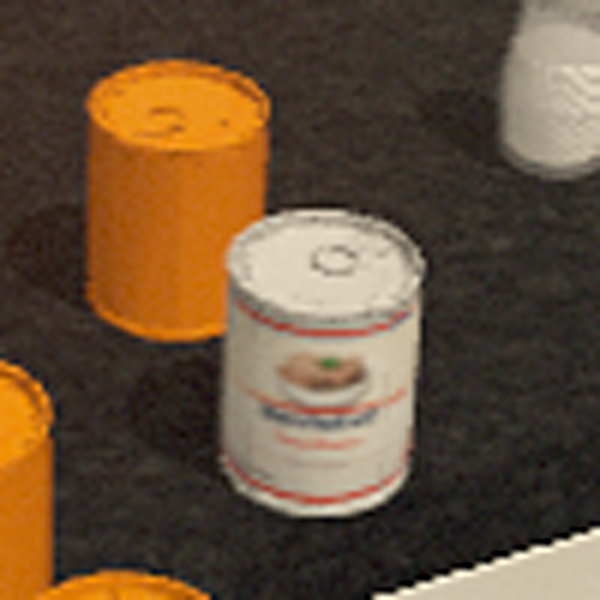

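Run:
```python
from h import *
from plant import robot
t=robot.camera_info("top"); s=robot.camera_info("side")
f=lambda x,y,x0,y0,k:(x0+(x+.5)/k-.5,y0+(y+.5)/k-.5)
C=[onz(t,*f(x,y,175,235,8),12)[:2] for x,y in [(117,88),(747,147),(720,408),(88,352)]]
C=np.array(C);print("board",C.round(1))
ax=((C[0]-C[1])+(C[3]-C[2]))/2; print(np.linalg.norm(ax),np.linalg.norm(C[0]-C[3]),np.linalg.norm(C[1]-C[2]))
ax/=np.linalg.norm(ax); ay=np.array([-ax[1],ax[0]]); c=C.mean(0); o=c+52.5*ax
print("axis",ax,np.degrees(np.arctan2(ax[1],ax[0])),"origin",o)
# tin
p=f(598,247,320,235,10); print("tin top",onz(t,*p,72), "orange",onz(t,*f(215,238,320,235,10),72))
print("tin side",onz(s,*f(327,266,300,250,6),72))
print("jar", onz(t,345,300,90),"spice",onz(t,224,203,104),"mug",onz(t,277,188,54),"salt",onz(t,334,198,90))
q=robot.get_obs()["tcp_rot"]; print(rot(q).round(3))
w=robot.camera_info("wrist"); print("cam in tool",rot(q).T@(w["eye"]-robot.get_obs()["tcp_pos"]), (rot(q).T@rot(w["orientation"])).round(2))
# lever tip in top & side; intersect
def tri(a,b):
    A=[];B=[]
    for i,p in ((t,a),(s,b)):
        d=ray(i,*p); d/=np.linalg.norm(d); P=np.eye(3)-np.outer(d,d); A.append(P);B.append(P@i["eye"])
    return np.linalg.lstsq(np.vstack(A),np.hstack(B),rcond=None)[0]
L=tri(f(605,248,175,235,8),f(283,100,225,170,6)); d=L[:2]-o
print("lever tip",L,"holder",d@ax,d@ay)
h=lambda x,y,z:np.r_[o+x*ax+y*ay,z]
for n,P in (("seat+x55",h(55,0,12)),("corner",h(-160,44,12)),("corner2",h(-160,-44,12)),("hinge",h(-127,0,44)),("pad",h(-42.7,0,44))): print(n,P.round(1),proj(t,P).round(1),proj(s,P).round(1))
```

```text
board [[546.3 133.1]
 [531.7 -81.2]
 [443.1 -74.9]
 [456.6 138.9]]
214.5336322323938 89.88078454365332 88.79286133130682
axis [0.06533003 0.99786371] 86.25419740330652 origin [497.85384049  81.34783286]
tin top [ 518.1349779  -377.21931809   72.        ] orange [ 517.92206972 -277.01118913   72.        ]
tin side [ 513.69325626 -386.94599262   72.        ]
jar [ 409.77128098 -288.53276332   90.        ] spice [650.96151159  29.4653224  104.        ] mug [ 703.00977111 -102.85602505   54.        ] salt [ 673.86778105 -254.3905392    90.        ]
[[ 0.964 -0.001  0.267]
 [-0.267 -0.002  0.964]
 [-0.    -1.    -0.002]]
cam in tool [-67.04516953  30.47372052   0.30614028] [[ 0.    0.96  0.27]
 [-0.   -0.27  0.96]
 [ 1.   -0.    0.  ]]
lever tip [488.64279878 -49.12790183 157.45664205] holder -130.79875853606592 0.6673809553969772
seat+x55 [501.4 136.2  12. ] [187.3 262. ] [253.4 214.5]
corner [443.5 -75.4  12. ] [264.7 285.4] [258.7 253.8]
corner2 [531.3 -81.2  12. ] [267.9 253.1] [295.8 247.6]
hinge [489.6 -45.4  44. ] [253.1 267.5] [272.9 232. ]
pad [495.1  38.7  44. ] [221.5 264.6] [263.  217.8]
```

Request:
{"api": "send_rows", "payload": {"steps": [34,0,-28,0,34,0,-28,0,34,0,-28,0,34,0,-28,0,34,0,-28,0,34,0,-28,0,34,0,-28,0]}}

```text
time_s: 0.85
tcp_pos: [317.6, 252.1, 404.5]
tcp_rot: [0.701, -0.701, 0.095, -0.095]
contact_force: [0.6, -0.8, -0.3]
opening: 85.0
```

Request:
{"api": "send_rows", "payload": {"steps": [34,0,-28,0,34,0,-28,0,34,0,-28,0,34,0,-28,0,34,0,-28,0,34,0,-28,0,34,0,-28,0]}}

```text
time_s: 1.55
tcp_pos: [494.9, -0.5, 404.4]
tcp_rot: [0.701, -0.701, 0.095, -0.095]
contact_force: [1.2, -0.1, 0.9]
opening: 85.2
```

Request:
{"api": "send_rows", "payload": {"steps": [0,0,0,7.8,0,0,0,7.8,0,0,0,7.8,0,0,0,7.8,0,0,0,7.8,0,0,0,7.8,0,0,0,7.8,0,0,0,7.8]}}

```text
time_s: 2.35
tcp_pos: [494.1, 1.3, 404.2]
tcp_rot: [-0.549, 0.549, -0.446, 0.446]
contact_force: [-0.6, -0.8, 0.4]
opening: 85.5
```

Request:
{"api": "send_rows", "payload": {"steps": [0,0,0,7.8,0,0,0,7.8,0,0,0,0,0,0,0,0]}}

```text
time_s: 2.75
tcp_pos: [494.2, 1.3, 404.4]
tcp_rot: [0.485, -0.486, 0.514, -0.514]
contact_force: [0.1, 0.1, 0.0]
opening: 85.4
```

Run:
```python
from h import *
from plant import robot
o=robot.get_obs(); w=robot.camera_info("wrist")
im=robot.get_image("wrist"); cv2.imwrite("pics/w1.png",im)
np.save("w1.npy",w,allow_pickle=True)
print(o["time_s"],o["tcp_pos"],rot(o["tcp_rot"]).round(3),o["contact_force"],o["joint_positions"])
```

```text
2.75 [494.18810987   1.30630828 404.41562331] [[-0.057 -0.001  0.998]
 [-0.998  0.    -0.057]
 [-0.    -1.    -0.001]] [0.13000092 0.05552086 0.01570132] [-1.33142938e-01 -3.18018407e-02  1.83090048e-02  1.62148461e+00
 -1.28502874e-05  1.49518468e+00]
```

View pics/w1.png

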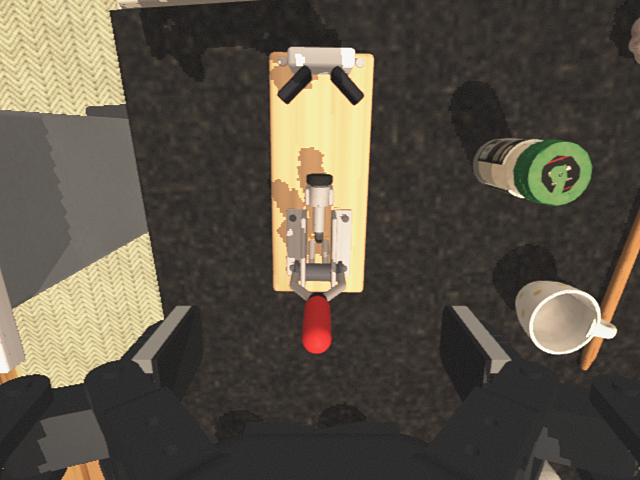

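Run:
```python
from h import *
im=cv2.imread("pics/w1.png")
crop(im,260,40,390,130,6,"pics/w1a.png"); crop(im,260,160,380,360,3,"pics/w1b.png")
```

```text
(no output)
```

View pics/w1a.png

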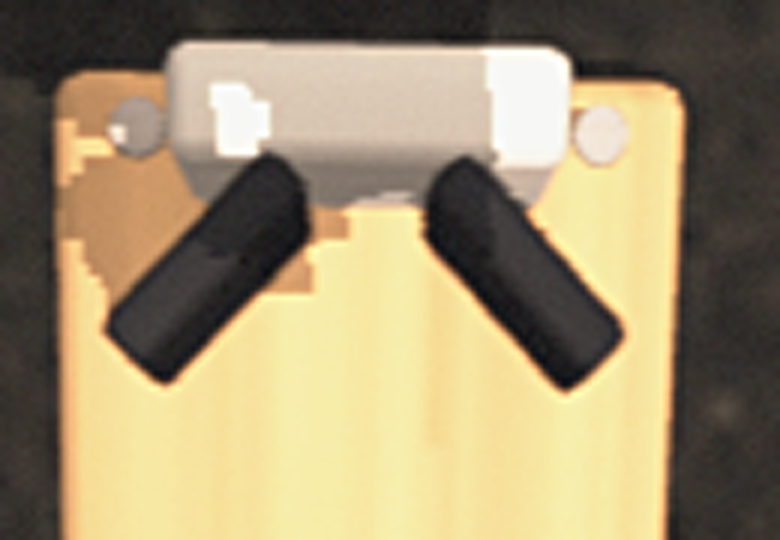

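View pics/w1b.png

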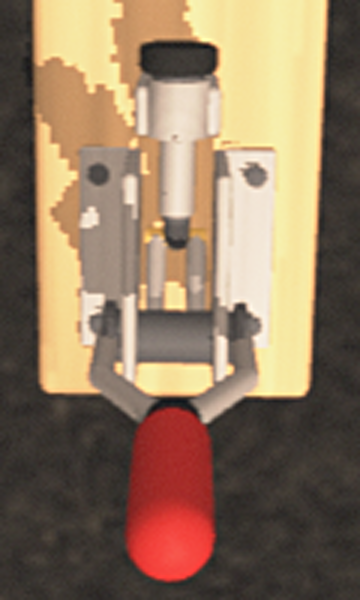

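Run:
```python
from h import *
w=np.load("w1.npy",allow_pickle=True).item()
f=lambda x,y,x0,y0,k:(x0+(x+.5)/k-.5,y0+(y+.5)/k-.5)
px=[f(55,75,260,40,6),f(685,85,260,40,6),f(310,395,260,160,3),f(40,392,260,160,3)]
C=np.array([onz(w,*p,12)[:2] for p in px]);print(C.round(1))
ax=((C[0]-C[3])+(C[1]-C[2]))/2; print(np.linalg.norm(ax),np.linalg.norm(C[0]-C[1]),np.linalg.norm(C[2]-C[3]))
ax/=np.linalg.norm(ax); ay=np.array([-ax[1],ax[0]]); o=C.mean(0)+52.5*ax
print("axis deg",np.degrees(np.arctan2(ax[1],ax[0])),"origin",o)
l,r=[onz(w,*f(x,y,260,40,6),54)[:2] for x,y in((165,383),(567,390))]
for p in (l,r): print("jaw end holder",(p-o)@ax,(p-o)@ay)
p=onz(w,*f(180,45,260,160,3),55)[:2]; print("pad front top",(p-o)@ax,(p-o)@ay)
# hinge: pivot (175,335) 
for th in np.arange(-.4,1.1,.1):
    P=np.r_[o+(-127-111*np.sin(th))*ax,44+111*np.cos(th)]; print(round(th,2),((proj(w,P)-[260,160])*3).round())
```

```text
[[458.9 136.4]
 [545.9 130. ]
 [530.6 -81.2]
 [443.4 -75.1]]
211.881857407189 87.1953852283793 87.42490909886071
axis deg 85.82658317494605 origin [498.50914235  79.91110919]
jaw end holder 10.5433085431965 25.244399412427075
jaw end holder 10.45466799941402 -25.521340912505952
pad front top -42.4254564271468 -0.1748826882512846
-0.4 [173. 299.]
-0.3 [173. 355.]
-0.2 [172. 411.]
-0.1 [171. 465.]
-0.0 [170. 517.]
0.1 [170. 564.]
0.2 [169. 607.]
0.3 [169. 645.]
0.4 [168. 676.]
0.5 [168. 702.]
0.6 [168. 722.]
0.7 [168. 735.]
0.8 [168. 743.]
0.9 [168. 746.]
1.0 [168. 744.]
```

Request:
{"api": "send_rows", "payload": {"steps": [43,0,6,0.6,43,0,6,0,43,0,6,0,43,0,6,0,43,0,6,0,43,0,6,0,43,0,6,0,0,0,0,0]}}

```text
time_s: 3.6
tcp_pos: [514.9, -306.9, 402.7]
tcp_rot: [0.48, -0.482, 0.518, -0.518]
contact_force: [-0.5, 0.4, -0.3]
opening: 85.3
```

Run:
```python
from h import *
from plant import robot
o=robot.get_obs(); w=robot.camera_info("wrist")
im=robot.get_image("wrist"); cv2.imwrite("pics/w2.png",im)
np.save("w2.npy",w,allow_pickle=True)
print(o["time_s"],o["tcp_pos"],rot(o["tcp_rot"]).round(3),o["contact_force"],o["joint_positions"])
print(proj(w,[518,-377,72]))
```

```text
3.6 [ 514.90284668 -306.87048092  402.71580948] [[-0.075 -0.002  0.997]
 [-0.997 -0.001 -0.075]
 [ 0.001 -1.    -0.002]] [-0.54293499  0.3627806  -0.32014865] [-0.64881315  0.24653326  0.31626812  1.64116939 -0.0020393   0.99691907]
[331.20653613 307.54503519]
```

View pics/w2.png

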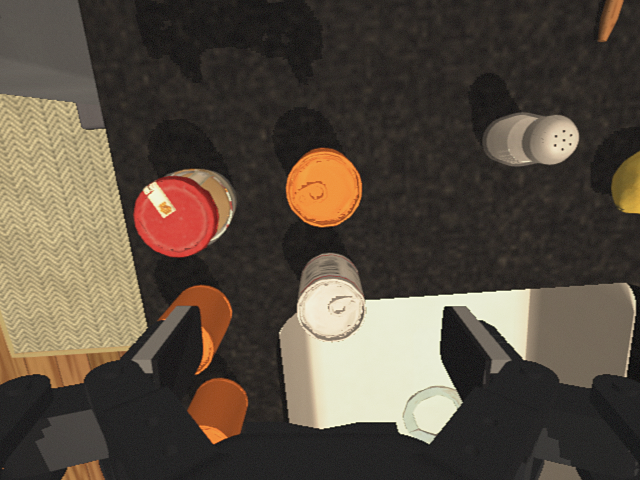

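Request:
{"api": "send_rows", "payload": {"steps": [35,0,4,0,35,0,4,0,0,30,0,0,0,40,0,0,0,40,0,0,0,0,0,0,0,0,0,0], "hand": 1}}

```text
time_s: 4.35
tcp_pos: [518.2, -370.9, 294.3]
tcp_rot: [0.482, -0.482, 0.518, -0.516]
contact_force: [-0.1, 0.6, 0.9]
opening: 85.5
```

Run:
```python
from h import *
from plant import robot
o=robot.get_obs(); w=robot.camera_info("wrist")
im=robot.get_image("wrist"); cv2.imwrite("pics/w3.png",im)
np.save("w3.npy",w,allow_pickle=True)
print(o["time_s"],o["tcp_pos"],rot(o["tcp_rot"]).round(3),o["contact_force"],o["joint_positions"])
print(proj(w,[518,-377,72]))
```

```text
4.35 [ 518.21368032 -370.89691464  294.30568853] [[-0.069 -0.002  0.998]
 [-0.998  0.002 -0.069]
 [-0.002 -1.    -0.002]] [-0.06902193  0.55338757  0.90100629] [-7.26434209e-01  3.45828261e-01  2.22605915e-01  1.45045957e+00
  2.72861911e-04  9.13327227e-01]
[321.1497351  283.90273096]
```

View pics/w3.png

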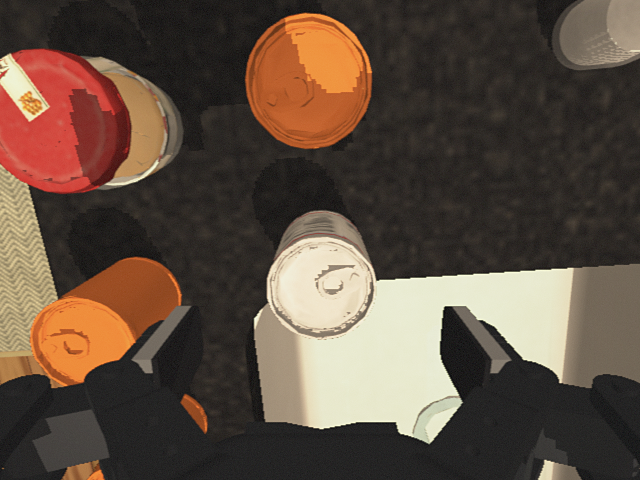

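Request:
{"api": "send_rows", "payload": {"steps": [7.5,10,0,0,0,30,0,0,0,30,0,0,0,29,0,0,0,0,0,0]}}

```text
time_s: 4.9
tcp_pos: [516.8, -379.3, 192.6]
tcp_rot: [0.482, -0.482, 0.519, -0.516]
contact_force: [-0.0, 0.6, -0.5]
opening: 85.8
```

Request:
{"api": "send_rows", "payload": {"steps": [0,0,0,0,0,0,0,0,0,0,0,0,0,0,0,0,0,0,0,0,0,0,0,0,0,0,0,0], "hand": 0.55, "force": 30}}

```text
time_s: 5.6
tcp_pos: [518.9, -380.9, 199.5]
tcp_rot: [-0.482, 0.482, -0.515, 0.52]
contact_force: [-0.3, -0.4, 6.7]
opening: 56.8
```

Request:
{"api": "send_rows", "payload": {"steps": [0,0,0,0,0,-10,0,0,0,-30,0,0,0,-40,0,0,0,-30,0,0,0,0,0,0,0,0,0,0], "force": 40}}

```text
time_s: 6.3
tcp_pos: [518.0, -379.8, 306.7]
tcp_rot: [-0.482, 0.482, -0.517, 0.518]
contact_force: [-0.0, -0.2, -2.0]
opening: 56.7
```

Run:
```python
from h import *
from plant import robot
o=robot.get_obs()
im=robot.get_image("side"); cv2.imwrite("pics/s4.png",im); 
crop(im,270,150,430,330,3,"pics/s4c.png")
print(o["time_s"],o["tcp_pos"],rot(o["tcp_rot"]).round(3),o["contact_force"],o["opening"])
```

```text
6.3 [ 518.00258591 -379.84372735  306.7190118 ] [[-0.071  0.002  0.997]
 [-0.997 -0.001 -0.071]
 [ 0.001 -1.     0.002]] [-0.02265982 -0.21531105 -2.03046739] 56.710147712177196
```

View pics/s4c.png

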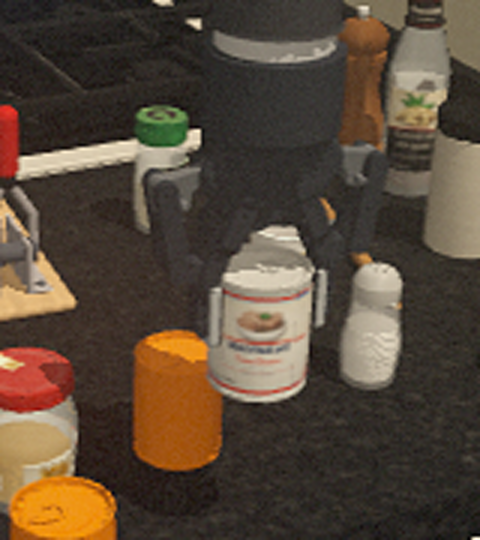

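Request:
{"api": "send_rows", "payload": {"steps": [0,-40,0,0,0,-43,0,0,-20,0,-5,0,-45,0,-5,0,-45,0,-5,0,-45,0,-5,0,-45,0,-5,0,-45,0,-5,0]}}

```text
time_s: 7.15
tcp_pos: [504.3, -131.4, 385.7]
tcp_rot: [0.481, -0.483, 0.519, -0.516]
contact_force: [1.0, 0.1, -2.3]
opening: 56.2
```

Request:
{"api": "send_rows", "payload": {"steps": [-45,0,-5,0,-45,0,-5,0,-45,0,-5,0,-45,0,-5,0,-27,0,-2,0,0,0,0,0,0,0,0,0,0,0,0,0]}}

```text
time_s: 7.95
tcp_pos: [497.7, 74.1, 387.2]
tcp_rot: [0.481, -0.483, 0.518, -0.517]
contact_force: [0.2, -0.4, -2.1]
opening: 56.4
```

Run:
```python
from h import *
from plant import robot
o=robot.get_obs(); w=robot.camera_info("wrist")
im=robot.get_image("wrist"); cv2.imwrite("pics/w5.png",im)
np.save("w5.npy",w,allow_pickle=True)
print(o["time_s"],o["tcp_pos"],rot(o["tcp_rot"]).round(3),o["contact_force"],o["opening"])
for dz in (0,):
  P=o["tcp_pos"]; print(proj(w,P-[0,0,127.5]),proj(w,[498.3,80.5,12]))
```

```text
7.95 [497.7297274   74.0668516  387.22518358] [[-0.072 -0.003  0.997]
 [-0.997 -0.001 -0.072]
 [ 0.001 -1.    -0.003]] [ 0.20385006 -0.38533206 -2.13446425] 56.404635289874484
[319.90869695 384.99552711] [321.63430964 205.8715333 ]
```

View pics/w5.png

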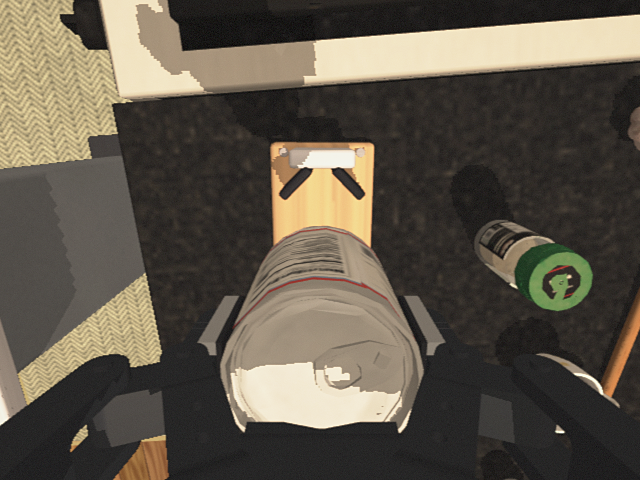

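```bash
python3 - <<'E'
from h import *
w=np.load("w5.npy",allow_pickle=True).item()
P=np.array([497.73,74.07,387.2]); X=np.array([-.072,-.997,0]);Z=np.array([.997,-.072,0])
a=np.linspace(0,6.283,73)
for h in (120,125,130,135,140):
  for dx in (-4,0,4):
    c=P-[0,0,h]+dx*X
    q=np.array([proj(w,c+28.7*(np.cos(t)*X+np.sin(t)*Z)) for t in a])
    print(h,dx,"u",q[:,0].min().round(),q[:,0].max().round(),"vtop",q[:,1].min().round(),"bot",q[:,1].max().round())
E
python3 - <<'E'
import sys; sys.path.insert(0,'.')
from h import *
im=cv2.imread("pics/w5.png"); crop(im,200,220,450,440,3,"pics/w5c.png")
E
```

```text
120 -4 u 209.0 431.0 vtop 285.0 bot 479.0
120 0 u 210.0 430.0 vtop 301.0 bot 490.0
120 4 u 211.0 429.0 vtop 316.0 bot 501.0
125 -4 u 214.0 426.0 vtop 278.0 bot 464.0
125 0 u 215.0 425.0 vtop 293.0 bot 475.0
125 4 u 216.0 424.0 vtop 307.0 bot 486.0
130 -4 u 218.0 422.0 vtop 271.0 bot 451.0
130 0 u 219.0 421.0 vtop 285.0 bot 462.0
130 4 u 220.0 420.0 vtop 299.0 bot 473.0
135 -4 u 223.0 418.0 vtop 265.0 bot 439.0
135 0 u 223.0 417.0 vtop 279.0 bot 449.0
135 4 u 224.0 416.0 vtop 292.0 bot 460.0
140 -4 u 226.0 414.0 vtop 260.0 bot 427.0
140 0 u 227.0 413.0 vtop 273.0 bot 438.0
140 4 u 228.0 412.0 vtop 286.0 bot 448.0
```

View pics/w5c.png

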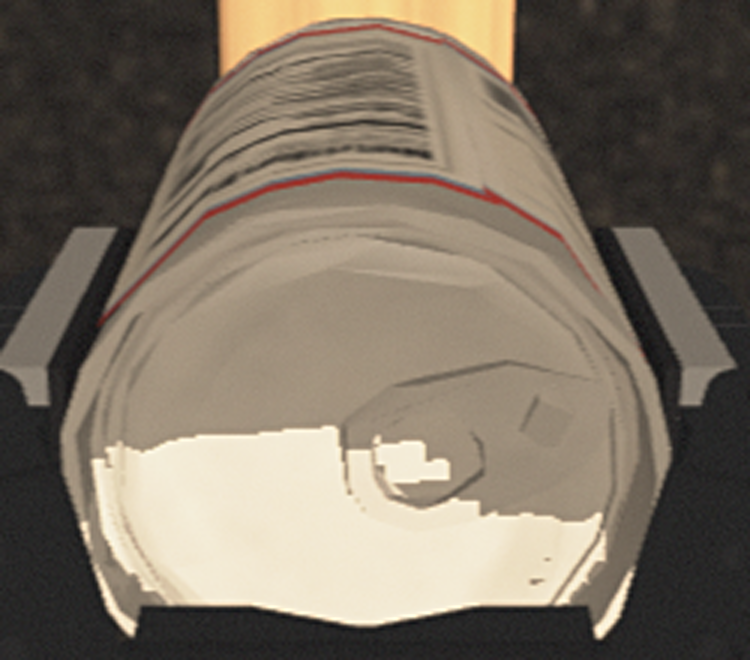

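Request:
{"api": "send_rows", "payload": {"steps": [-1.5,30,0,0,0,40,0,0,0,40,0,0,0,30,0,0,0,15,0,0,0,0,0,0,0,0,0,0]}}

```text
time_s: 8.7
tcp_pos: [498.1, 75.4, 233.8]
tcp_rot: [0.481, -0.482, 0.518, -0.518]
contact_force: [-0.1, 0.3, -1.5]
opening: 56.5
```

Run:
```python
from h import *
from plant import robot
o=robot.get_obs(); print(o["time_s"],o["tcp_pos"],o["contact_force"])
im=robot.get_image("wrist"); cv2.imwrite("pics/w6.png",im)
im=robot.get_image("side"); crop(im,205,150,345,265,5,"pics/s6.png")
```

```text
8.7 [498.12161459  75.36951808 233.82893144] [-0.05545531  0.27242239 -1.48833856]
```

View pics/w6.png

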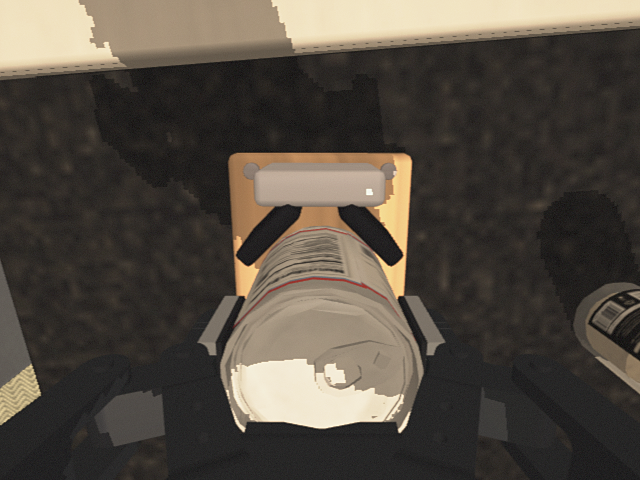

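View pics/s6.png

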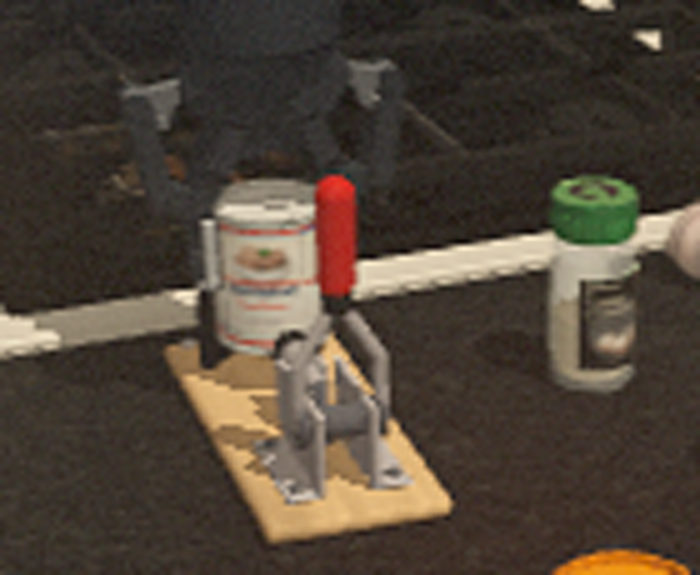

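Request:
{"api": "send_rows", "payload": {"steps": [0,8,0,0,0,6,0,0,0,2,0,0,0,0,0,0,0,0,0,0]}}

```text
time_s: 9.3
tcp_pos: [498.1, 76.4, 217.7]
tcp_rot: [0.482, -0.482, 0.517, -0.517]
contact_force: [0.1, 0.9, -2.2]
opening: 56.4
```

Request:
{"api": "send_rows", "payload": {"steps": [0,1.5,0,0,0,1.5,0,0,0,0,0,0,0,0,0,0]}}

```text
time_s: 9.7
tcp_pos: [498.0, 76.3, 214.7]
tcp_rot: [0.482, -0.482, 0.517, -0.517]
contact_force: [0.3, -0.1, -0.7]
opening: 56.4
```

Request:
{"api": "send_rows", "payload": {"steps": [0,1,0,0,0,1,0,0,0,0,0,0,0,0,0,0]}}

```text
time_s: 10.1
tcp_pos: [498.0, 76.3, 212.7]
tcp_rot: [0.482, -0.482, 0.517, -0.517]
contact_force: [0.2, -0.3, -1.2]
opening: 56.3
```

Request:
{"api": "send_rows", "payload": {"steps": [0,1,0,0,0,1,0,0,0,0,0,0,0,0,0,0]}}

```text
time_s: 10.5
tcp_pos: [498.1, 76.4, 211.5]
tcp_rot: [-0.482, 0.482, -0.517, 0.517]
contact_force: [-2.4, 0.0, 5.0]
opening: 56.4
```

Run:
```python
from h import *
from plant import robot
o=robot.get_obs(); print(o["time_s"],o["tcp_pos"],o["contact_force"])
im=robot.get_image("side"); crop(im,205,150,345,265,5,"pics/s7.png")
```

```text
10.5 [498.09047223  76.36296344 211.52641745] [-2.4456479   0.01630995  5.04898248]
```

View pics/s7.png

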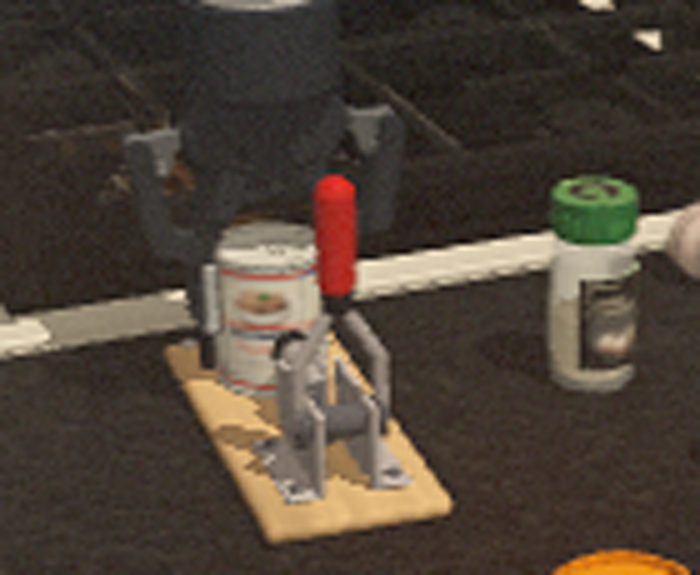

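Request:
{"api": "send_rows", "payload": {"steps": [0,-1,0,0,0,0,0,0,0,0,0,0,0,0,0,0,0,0,0,0], "hand": 0.9}}

```text
time_s: 11.05
tcp_pos: [498.0, 76.3, 211.5]
tcp_rot: [0.482, -0.482, 0.517, -0.517]
contact_force: [0.0, -0.3, 0.4]
opening: 76.8
```

Request:
{"api": "send_rows", "payload": {"steps": [0,-10,0,0,0,-30,0,0,0,-40,0,0,0,-40,0,0,0,-40,0,0,0,0,0,0,0,0,0,0]}}

```text
time_s: 11.75
tcp_pos: [498.5, 76.3, 374.0]
tcp_rot: [-0.483, 0.481, -0.516, 0.518]
contact_force: [-0.0, -0.4, -1.5]
opening: 76.8
```

Run:
```python
from h import *
from plant import robot
o=robot.get_obs(); print(o["time_s"],o["tcp_pos"],o["contact_force"],o["opening"])
w=robot.camera_info("wrist"); np.save("w8.npy",w,allow_pickle=True)
im=robot.get_image("wrist"); cv2.imwrite("pics/w8.png",im)
for x in (0,-7,-14):
  ax=np.array([.070,.9976]); print(x,proj(w,np.r_[np.array([498.3,80.5])+x*ax,84]))
```

```text
11.75 [498.47157238  76.3070726  374.04357561] [-0.0015132  -0.39831569 -1.4535912 ] 76.84994901558217
0 [317.46612121 232.20924215]
-7 [317.50427502 242.31040642]
-14 [317.54190512 252.27291915]
```

View pics/w8.png

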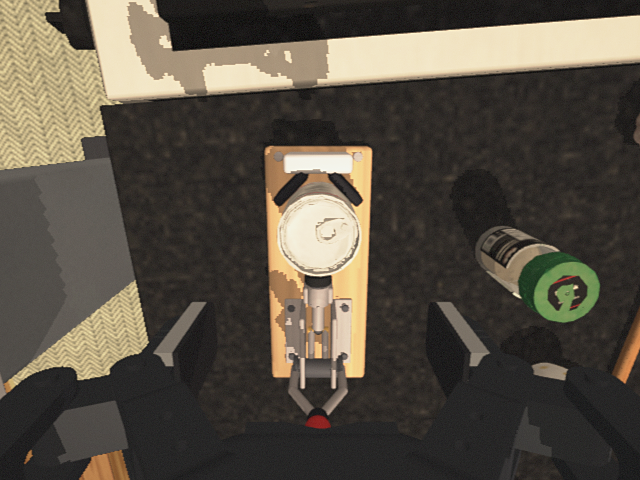

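Request:
{"api": "send_rows", "payload": {"steps": [30,0,0,0,40,0,0,0,21,0,0,0,0,20,0,0,0,30,0,0,0,12,0,0,0,0,0,0,0,0,0,0], "hand": 0}}

```text
time_s: 12.6
tcp_pos: [491.3, -14.3, 309.4]
tcp_rot: [0.482, -0.482, 0.518, -0.517]
contact_force: [0.1, -0.4, -0.7]
opening: -0.1
```

```bash
cat > st.py <<'E'
from h import *
from plant import robot
o=robot.get_obs(); p=o["tcp_pos"]; d=p[:2]-[498.3,80.5]; ax=np.array([.070,.9976]); ay=np.array([-ax[1],ax[0]])
F=o["contact_force"]
cx,cz=d@ax-11,p[2]-173
print("t",round(o["time_s"],2),"tcp",p.round(1),"op",o["opening"].round(1),"holder x,y",(d@ax).round(1),(d@ay).round(1),"corner",cx.round(1),cz.round(1),
 "Fx_h",(F[:2]@ax).round(2),"Fy",(F[:2]@ay).round(2),"Fz",F[2].round(2))
# lean for which corner lies on lever face
a,b=-(cx+127),cz-44; r=np.hypot(a,b); th=np.arctan2(a,b)+np.arcsin(9/r); print("lean if touching",th.round(3),"along",np.sqrt(r*r-81).round(1),"push N",(np.cos(th)*F[:2]@ax+np.sin(th)*F[2]).round(2))
E
python3 - <<'E'
exec(open('st.py').read())
im=robot.get_image("side"); crop(im,205,100,345,265,4,"pics/s9.png")
cv2.imwrite("pics/w9.png",robot.get_image("wrist"))
E
```

```text
Traceback (most recent call last):
AttributeError: 'float' object has no attribute 'round'
```

```bash
sed -i 's/o\["opening"\].round(1)/round(o["opening"],1)/' st.py
python3 - <<'E'
exec(open('st.py').read())
im=robot.get_image("side"); crop(im,205,100,345,265,4,"pics/s9.png")
cv2.imwrite("pics/w9.png",robot.get_image("wrist"))
E
```

```text
t 12.6 tcp [491.3 -14.3 309.4] op -0.1 holder x,y -95.0 0.3 corner -106.0 136.4 Fx_h -0.35 Fy -0.11 Fz -0.73
lean if touching -0.128 along 94.3 push N -0.26
```

View pics/s9.png

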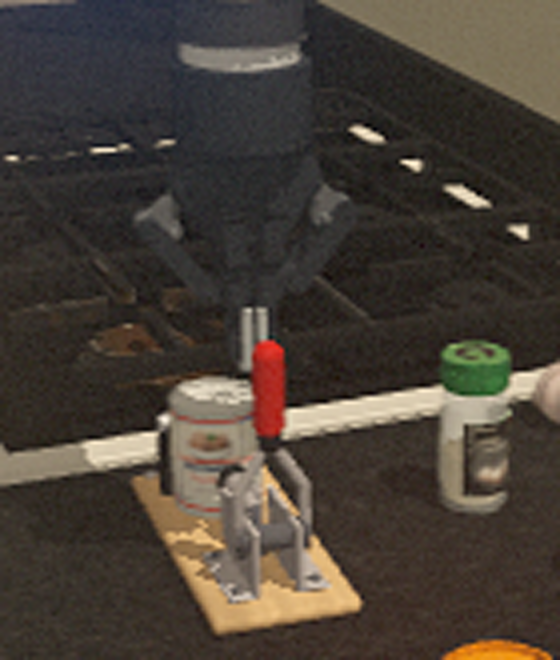

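View pics/w9.png

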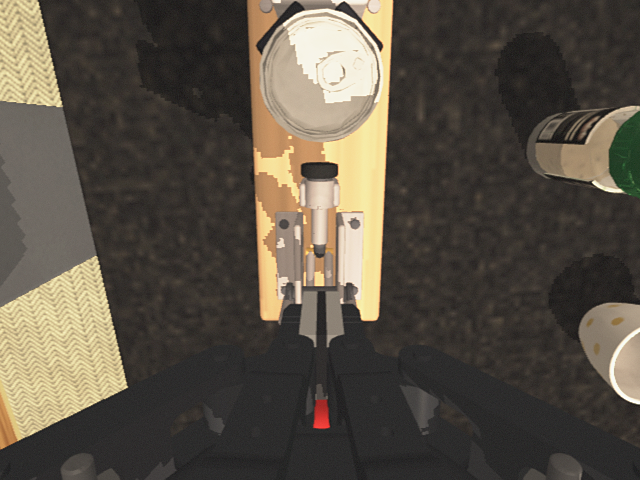

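Request:
{"api": "send_rows", "payload": {"steps": [5,-2,0,0,5,0,0,0,3,0,0,0,2,0,0,0,2,0,0,0,2,0,0,0,0,0,0,0]}}

```text
time_s: 13.4
tcp_pos: [490.2, -33.6, 311.7]
tcp_rot: [0.482, -0.482, 0.517, -0.517]
contact_force: [0.5, 0.5, 0.8]
opening: 0.1
```

```bash
python3 st.py
```

```text
t 13.4 tcp [490.2 -33.6 311.7] op 0.1 holder x,y -114.4 0.1 corner -125.4 138.7 Fx_h 0.51 Fy -0.44 Fz 0.76
lean if touching 0.078 along 94.3 push N 0.57
```

Request:
{"api": "send_rows", "payload": {"steps": [2,0,0,0,2,0,0,0,2,0,0,0,2,0,0,0,0,0,0,0]}}

```text
time_s: 13.9
tcp_pos: [489.6, -41.7, 311.6]
tcp_rot: [-0.482, 0.482, -0.517, 0.517]
contact_force: [-0.8, -0.3, 0.9]
opening: 0.2
```

```bash
python3 st.py
```

```text
t 13.9 tcp [489.6 -41.7 311.6] op 0.2 holder x,y -122.5 0.1 corner -133.5 138.6 Fx_h -0.34 Fy 0.8 Fz 0.91
lean if touching 0.164 along 94.4 push N -0.19
```

Run:
```python
import numpy as np
px=None
for th in np.arange(.164,1.9,.05):
    C=np.array([-127-95*np.sin(th)+9*np.cos(th),44+95*np.cos(th)+9*np.sin(th)])
    if px is not None: print(round(th,3),C.round(1),"tool dx %.1f dy %.1f"%(px[0]-C[0],px[1]-C[1]))
    px=C
```

```text
0.214 [-138.4  138.7] tool dx 4.7 dy 0.5
0.264 [-143.1  138.1] tool dx 4.7 dy 0.7
0.314 [-147.8  137.1] tool dx 4.7 dy 0.9
0.364 [-152.4  136. ] tool dx 4.6 dy 1.2
0.414 [-157.   134.6] tool dx 4.6 dy 1.4
0.464 [-161.5  133. ] tool dx 4.5 dy 1.6
0.514 [-165.9  131.1] tool dx 4.4 dy 1.8
0.564 [-170.2  129.1] tool dx 4.3 dy 2.1
0.614 [-174.4  126.8] tool dx 4.2 dy 2.3
0.664 [-178.5  124.4] tool dx 4.1 dy 2.5
0.714 [-182.4  121.7] tool dx 4.0 dy 2.7
0.764 [-186.2  118.8] tool dx 3.8 dy 2.9
0.814 [-189.9  115.8] tool dx 3.7 dy 3.1
0.864 [-193.4  112.5] tool dx 3.5 dy 3.2
0.914 [-196.7  109.1] tool dx 3.3 dy 3.4
0.964 [-199.9  105.6] tool dx 3.2 dy 3.6
1.014 [-202.9  101.8] tool dx 3.0 dy 3.7
1.064 [-205.7   98. ] tool dx 2.8 dy 3.9
1.114 [-208.3   94. ] tool dx 2.6 dy 4.0
1.164 [-210.7   89.9] tool dx 2.4 dy 4.1
1.214 [-212.9   85.6] tool dx 2.2 dy 4.2
1.264 [-214.8   81.3] tool dx 2.0 dy 4.3
1.314 [-216.6   76.8] tool dx 1.8 dy 4.4
1.364 [-218.1   72.3] tool dx 1.5 dy 4.5
1.414 [-219.4   67.7] tool dx 1.3 dy 4.6
1.464 [-220.5   63.1] tool dx 1.1 dy 4.6
1.514 [-221.3   58.4] tool dx 0.8 dy 4.7
1.564 [-221.9   53.6] tool dx 0.6 dy 4.7
1.614 [-222.3   48.9] tool dx 0.4 dy 4.8
1.664 [-222.4   44.1] tool dx 0.1 dy 4.8
1.714 [-222.3   39.3] tool dx -0.1 dy 4.8
1.764 [-222.    34.6] tool dx -0.4 dy 4.8
1.814 [-221.4   29.9] tool dx -0.6 dy 4.7
1.864 [-220.5   25.2] tool dx -0.8 dy 4.7
```

Request:
{"api": "send_rows", "payload": {"steps": [4.6,0.5,0,0,4.6,0.7,0,0,4.5,0.9,0,0,4.5,1.2,0,0,4.4,1.4,0,0,0,0,0,0]}}

```text
time_s: 14.5
tcp_pos: [487.9, -64.6, 306.6]
tcp_rot: [0.482, -0.482, 0.518, -0.518]
contact_force: [-0.3, -0.5, 0.5]
opening: -0.2
```

Run:
```python
exec(open('st.py').read())
im=robot.get_image("side"); crop(im,205,100,345,265,4,"pics/s10.png")
```

```text
t 14.5 tcp [487.9 -64.6 306.6] op -0.2 holder x,y -145.5 0.2 corner -156.5 133.6 Fx_h -0.56 Fy 0.22 Fz 0.48
lean if touching 0.413 along 93.9 push N -0.32
```

View pics/s10.png

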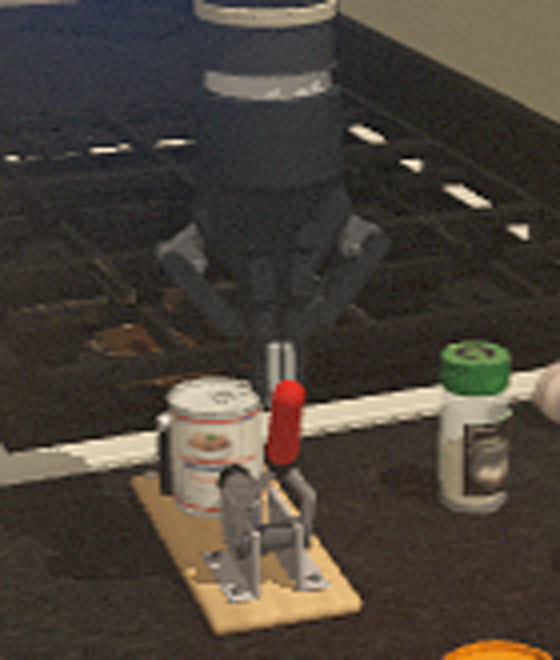

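Request:
{"api": "send_rows", "payload": {"steps": [4.5,1.6,0,0,4.4,1.8,0,0,4.3,2.1,0,0,0,0,0,0]}}

```text
time_s: 14.95
tcp_pos: [487.0, -77.7, 301.0]
tcp_rot: [0.482, -0.482, 0.518, -0.517]
contact_force: [-0.1, 0.3, -0.6]
opening: 0.0
```

```bash
python3 st.py
```

```text
t 14.95 tcp [487.  -77.7 301. ] op 0.0 holder x,y -158.6 0.2 corner -169.6 128.0 Fx_h 0.31 Fy 0.15 Fz -0.61
lean if touching 0.565 along 93.8 push N -0.06
```

Request:
{"api": "send_rows", "payload": {"steps": [2.1,1.1,0,0,2.1,1.2,0,0,2.1,1.2,0,0,2,1.3,0,0,0,0,0,0]}}

```text
time_s: 15.45
tcp_pos: [486.5, -85.6, 296.4]
tcp_rot: [0.482, -0.482, 0.518, -0.517]
contact_force: [-0.2, 0.7, -0.4]
opening: 0.1
```

```bash
python3 st.py
```

```text
t 15.45 tcp [486.5 -85.6 296.4] op 0.1 holder x,y -166.6 0.2 corner -177.6 123.4 Fx_h 0.63 Fy 0.29 Fz -0.4
lean if touching 0.663 along 93.7 push N 0.26
```

Request:
{"api": "send_rows", "payload": {"steps": [2,1.4,0,0,2,1.4,0,0,1.9,1.4,0,0,1.9,1.5,0,0,0,0,0,0]}}

```text
time_s: 15.95
tcp_pos: [485.9, -93.4, 290.6]
tcp_rot: [0.482, -0.482, 0.518, -0.517]
contact_force: [-0.3, 0.3, -0.5]
opening: -0.2
```

Run:
```python
exec(open('st.py').read())
im=robot.get_image("side"); crop(im,205,100,345,265,4,"pics/s11.png")
```

```text
t 15.95 tcp [485.9 -93.4 290.6] op -0.2 holder x,y -174.4 0.2 corner -185.4 117.6 Fx_h 0.32 Fy 0.28 Fz -0.5
lean if touching 0.766 along 93.5 push N -0.11
```

View pics/s11.png

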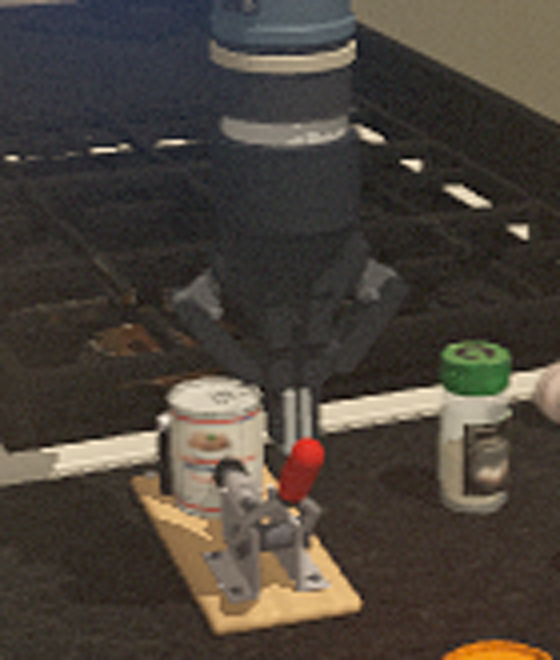

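Request:
{"api": "send_rows", "payload": {"steps": [1.8,1.5,0,0,1.8,1.5,0,0,1.7,1.6,0,0,1.7,1.6,0,0,0,0,0,0]}}

```text
time_s: 16.5
tcp_pos: [485.5, -100.4, 284.7]
tcp_rot: [-0.482, 0.482, -0.517, 0.517]
contact_force: [0.5, 0.5, -0.2]
opening: 0.0
```

```bash
python3 st.py
```

```text
t 16.5 tcp [ 485.5 -100.4  284.7] op 0.0 holder x,y -181.4 0.1 corner -192.4 111.7 Fx_h 0.5 Fy -0.46 Fz -0.17
lean if touching 0.864 along 93.7 push N 0.19
```

Request:
{"api": "send_rows", "payload": {"steps": [1.7,1.7,0,0,1.6,1.7,0,0,0,0,0,0]}}

```text
time_s: 16.8
tcp_pos: [485.3, -103.5, 281.6]
tcp_rot: [-0.482, 0.482, -0.517, 0.517]
contact_force: [-0.1, 1.8, 2.4]
opening: -0.0
```

```bash
python3 st.py
```

```text
t 16.8 tcp [ 485.3 -103.5  281.6] op -0.0 holder x,y -184.5 0.1 corner -195.5 108.6 Fx_h 1.74 Fy 0.23 Fz 2.45
lean if touching 0.91 along 93.7 push N 3.0
```

Request:
{"api": "send_rows", "payload": {"steps": [1.6,1.8,0,0,1.6,1.8,0,0,0,0,0,0]}}

```text
time_s: 17.1
tcp_pos: [485.1, -106.8, 278.1]
tcp_rot: [-0.482, 0.482, -0.517, 0.518]
contact_force: [-0.7, 0.9, 4.7]
opening: -0.5
```

```bash
python3 st.py
```

```text
t 17.1 tcp [ 485.1 -106.8  278.1] op -0.5 holder x,y -187.8 0.0 corner -198.8 105.1 Fx_h 0.9 Fy 0.74 Fz 4.66
lean if touching 0.962 along 93.8 push N 4.33
```

Request:
{"api": "send_rows", "payload": {"steps": [1.5,1.8,0,0,1.5,1.9,0,0,0,0,0,0]}}

```text
time_s: 17.4
tcp_pos: [485.0, -109.8, 274.5]
tcp_rot: [-0.482, 0.482, -0.517, 0.518]
contact_force: [-0.9, 1.3, 4.8]
opening: -0.2
```

```bash
python3 st.py
```

```text
t 17.4 tcp [ 485.  -109.8  274.5] op -0.2 holder x,y -190.8 -0.0 corner -201.8 101.5 Fx_h 1.22 Fy 1.03 Fz 4.79
lean if touching 1.011 along 93.9 push N 4.71
```

Request:
{"api": "send_rows", "payload": {"steps": [1.4,1.9,0,0,1.4,1.9,0,0,0,0,0,0]}}

```text
time_s: 17.7
tcp_pos: [484.8, -112.7, 270.8]
tcp_rot: [-0.482, 0.482, -0.517, 0.518]
contact_force: [-0.6, 0.4, 5.6]
opening: -0.0
```

```bash
python3 st.py
```

```text
t 17.7 tcp [ 484.8 -112.7  270.8] op -0.0 holder x,y -193.6 -0.0 corner -204.6 97.8 Fx_h 0.32 Fy 0.61 Fz 5.61
lean if touching 1.06 along 94.0 push N 5.05
```

Request:
{"api": "send_rows", "payload": {"steps": [1.3,2,0,0,1.3,2,0,0,0,0,0,0]}}

```text
time_s: 18.0
tcp_pos: [484.6, -115.4, 266.7]
tcp_rot: [-0.482, 0.482, -0.517, 0.518]
contact_force: [-0.6, 1.7, 5.2]
opening: -0.2
```

```bash
python3 st.py
```

```text
t 18.0 tcp [ 484.6 -115.4  266.7] op -0.2 holder x,y -196.4 -0.0 corner -207.4 93.7 Fx_h 1.64 Fy 0.74 Fz 5.16
lean if touching 1.113 along 94.1 push N 5.35
```

Request:
{"api": "send_rows", "payload": {"steps": [1.2,2,0,0,1.2,2,0,0,0,0,0,0]}}

```text
time_s: 18.3
tcp_pos: [484.3, -118.0, 262.2]
tcp_rot: [-0.481, 0.482, -0.517, 0.518]
contact_force: [-0.6, -0.2, 3.4]
opening: 0.3
```

```bash
python3 st.py
```

```text
t 18.3 tcp [ 484.3 -118.   262.2] op 0.3 holder x,y -199.0 0.1 corner -210.0 89.2 Fx_h -0.2 Fy 0.63 Fz 3.39
lean if touching 1.167 along 94.1 push N 3.04
```

Request:
{"api": "send_rows", "payload": {"steps": [0.5,1,0,0,0.5,1,0,0,0,0,0,0]}}

```text
time_s: 18.6
tcp_pos: [484.1, -118.5, 259.9]
tcp_rot: [0.482, -0.482, 0.517, -0.517]
contact_force: [0.8, 0.1, 3.2]
opening: 0.2
```

```bash
python3 st.py
```

```text
t 18.6 tcp [ 484.1 -118.5  259.9] op 0.2 holder x,y -199.5 0.2 corner -210.5 86.9 Fx_h 0.1 Fy -0.77 Fz 3.18
lean if touching 1.192 along 93.5 push N 2.99
```

Request:
{"api": "send_rows", "payload": {"steps": [0.5,1,0,0,0.5,1,0,0,0,0,0,0]}}

```text
time_s: 18.9
tcp_pos: [483.9, -119.3, 257.7]
tcp_rot: [0.482, -0.482, 0.518, -0.517]
contact_force: [1.0, -0.9, 1.2]
opening: 0.1
```

```bash
python3 st.py
```

```text
t 18.9 tcp [ 483.9 -119.3  257.7] op 0.1 holder x,y -200.4 0.3 corner -211.4 84.7 Fx_h -0.8 Fy -1.04 Fz 1.21
lean if touching 1.218 along 93.2 push N 0.86
```

Request:
{"api": "send_rows", "payload": {"steps": [0.5,1,0,0,0,0,0,0]}}

```text
time_s: 19.1
tcp_pos: [483.8, -119.8, 256.6]
tcp_rot: [0.482, -0.482, 0.518, -0.517]
contact_force: [0.4, 0.1, 0.9]
opening: -0.2
```

Run:
```python
exec(open('st.py').read())
im=robot.get_image("side"); crop(im,205,100,345,265,4,"pics/s12.png")
exec(open('st.py').read())
```

```text
t 19.1 tcp [ 483.8 -119.8  256.6] op -0.2 holder x,y -200.8 0.4 corner -211.8 83.6 Fx_h 0.11 Fy -0.43 Fz 0.86
lean if touching 1.23 along 93.2 push N 0.84
t 19.15 tcp [ 483.8 -119.8  256.7] op -0.1 holder x,y -200.8 0.4 corner -211.8 83.7 Fx_h 0.41 Fy -0.79 Fz -0.49
lean if touching 1.229 along 93.2 push N -0.32
```

View pics/s12.png

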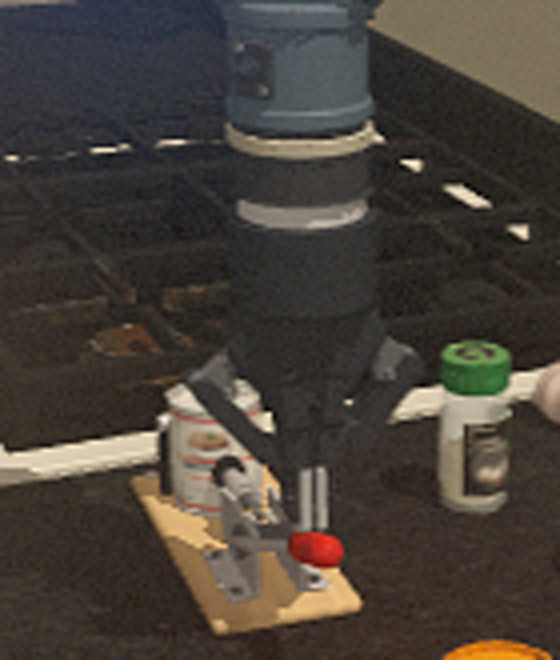

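Request:
{"api": "send_rows", "payload": {"steps": [0.5,1,0,0,0,0,0,0]}}

```text
time_s: 19.35
tcp_pos: [483.8, -120.3, 255.8]
tcp_rot: [0.482, -0.482, 0.518, -0.517]
contact_force: [-0.8, -0.1, -0.5]
opening: -0.4
```

```bash
python3 st.py
```

```text
t 19.35 tcp [ 483.8 -120.3  255.8] op -0.4 holder x,y -201.4 0.4 corner -212.4 82.8 Fx_h -0.17 Fy 0.76 Fz -0.45
lean if touching 1.24 along 93.3 push N -0.48
```

Request:
{"api": "send_rows", "payload": {"steps": [0.5,1,0,0,0,0,0,0]}}

```text
time_s: 19.55
tcp_pos: [483.9, -120.9, 255.0]
tcp_rot: [0.482, -0.482, 0.518, -0.517]
contact_force: [-1.0, -0.7, 0.8]
opening: 0.3
```

```bash
python3 st.py
```

```text
t 19.55 tcp [ 483.9 -120.9  255. ] op 0.3 holder x,y -201.9 0.3 corner -212.9 82.0 Fx_h -0.78 Fy 0.98 Fz 0.79
lean if touching 1.25 along 93.5 push N 0.5
```

Request:
{"api": "send_rows", "payload": {"steps": [0.5,1,0,0,0,0,0,0]}}

```text
time_s: 19.75
tcp_pos: [483.9, -121.4, 254.1]
tcp_rot: [0.482, -0.482, 0.517, -0.517]
contact_force: [-0.8, 0.3, 0.1]
opening: 0.1
```

```bash
python3 st.py
```

```text
t 19.75 tcp [ 483.9 -121.4  254.1] op 0.1 holder x,y -202.5 0.2 corner -213.5 81.1 Fx_h 0.23 Fy 0.83 Fz 0.07
lean if touching 1.261 along 93.7 push N 0.14
```

Request:
{"api": "send_rows", "payload": {"steps": [0.4,1,0,0,0,0,0,0]}}

```text
time_s: 19.95
tcp_pos: [483.9, -121.8, 253.2]
tcp_rot: [0.482, -0.482, 0.517, -0.517]
contact_force: [-0.5, 0.6, -0.4]
opening: 0.0
```

```bash
python3 st.py
```

```text
t 19.95 tcp [ 483.9 -121.8  253.2] op 0.0 holder x,y -202.8 0.2 corner -213.8 80.2 Fx_h 0.55 Fy 0.53 Fz -0.43
lean if touching 1.272 along 93.7 push N -0.25
```

Request:
{"api": "send_rows", "payload": {"steps": [0.4,1,0,0,0,0,0,0]}}

```text
time_s: 20.15
tcp_pos: [484.0, -122.2, 252.4]
tcp_rot: [-0.482, 0.482, -0.517, 0.517]
contact_force: [0.3, 0.3, 0.4]
opening: 0.2
```

```bash
python3 st.py
```

```text
t 20.15 tcp [ 484.  -122.2  252.4] op 0.2 holder x,y -203.2 0.1 corner -214.2 79.4 Fx_h 0.35 Fy -0.24 Fz 0.38
lean if touching 1.281 along 93.7 push N 0.46
```

Request:
{"api": "send_rows", "payload": {"steps": [0.4,1,0,0,0,0,0,0]}}

```text
time_s: 20.35
tcp_pos: [484.0, -122.5, 251.8]
tcp_rot: [-0.482, 0.482, -0.517, 0.517]
contact_force: [-0.7, 0.3, 2.8]
opening: 0.3
```

Run:
```python
exec(open('st.py').read())
im=robot.get_image("side"); crop(im,205,150,345,265,5,"pics/s13.png")
exec(open('st.py').read())
```

```text
t 20.35 tcp [ 484.  -122.5  251.8] op 0.3 holder x,y -203.5 0.0 corner -214.5 78.8 Fx_h 0.3 Fy 0.71 Fz 2.78
lean if touching 1.289 along 93.8 push N 2.76
t 20.4 tcp [ 484.  -122.5  251.7] op -0.2 holder x,y -203.5 0.0 corner -214.5 78.7 Fx_h 0.52 Fy 0.65 Fz 2.46
lean if touching 1.289 along 93.7 push N 2.51
```

View pics/s13.png

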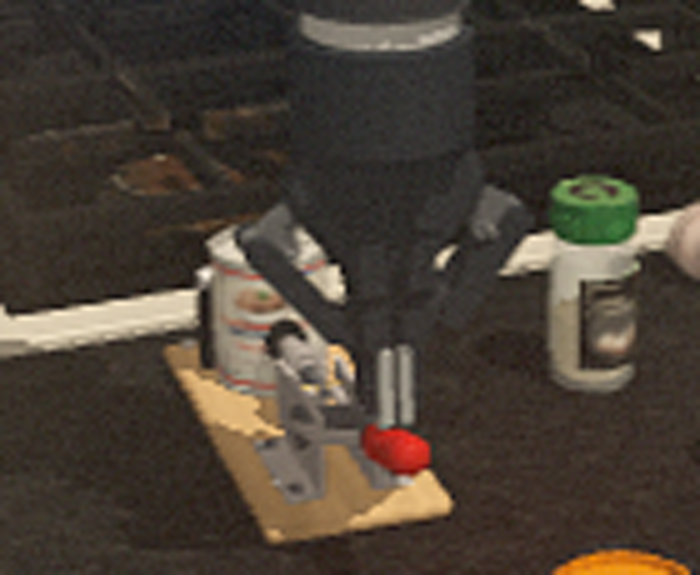

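Force fell to zero at about 1.23 rad, then the stop was lightly touched at about 1.29 rad. Now I retreat slowly, then look.

Request:
{"api": "send_rows", "payload": {"steps": [0,-2,0,0,0,-3,0,0,0,-10,0,0,0,-30,0,0,0,-40,0,0,0,-40,0,0,0,-20,0,0,0,0,0,0]}}

```text
time_s: 21.2
tcp_pos: [484.7, -123.0, 401.5]
tcp_rot: [-0.483, 0.481, -0.514, 0.52]
contact_force: [0.9, -0.6, 0.5]
opening: 0.0
```

Request:
{"api": "send_rows", "payload": {"steps": [-40,0,-20,0,-40,0,-40,0,-20,0,-40,0,0,0,0,0,0,0,0,0]}}

```text
time_s: 21.7
tcp_pos: [394.8, -20.2, 395.4]
tcp_rot: [0.482, -0.482, 0.517, -0.517]
contact_force: [1.1, 0.6, 0.1]
opening: 0.4
```

Run:
```python
exec(open('st.py').read())
im=robot.get_image("side"); crop(im,205,150,345,265,5,"pics/s14.png"); cv2.imwrite("pics/s14f.png",im)
im=robot.get_image("top"); crop(im,175,170,275,295,5,"pics/t14.png"); cv2.imwrite("pics/t14f.png",im)
cv2.imwrite("pics/w14.png",robot.get_image("wrist"))
```

```text
t 21.7 tcp [394.8 -20.2 395.4] op 0.4 holder x,y -107.7 96.2 corner -118.7 222.4 Fx_h 0.66 Fy -1.08 Fz 0.1
lean if touching 0.004 along 178.4 push N 0.66
```

View pics/s14.png

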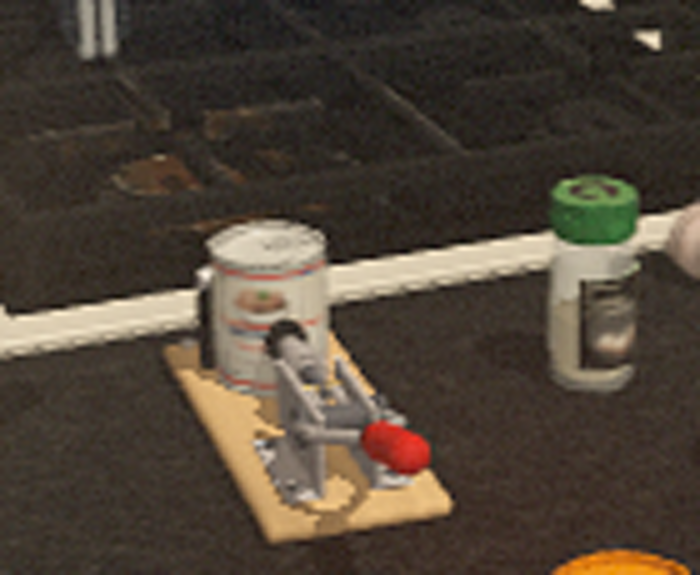

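View pics/w14.png

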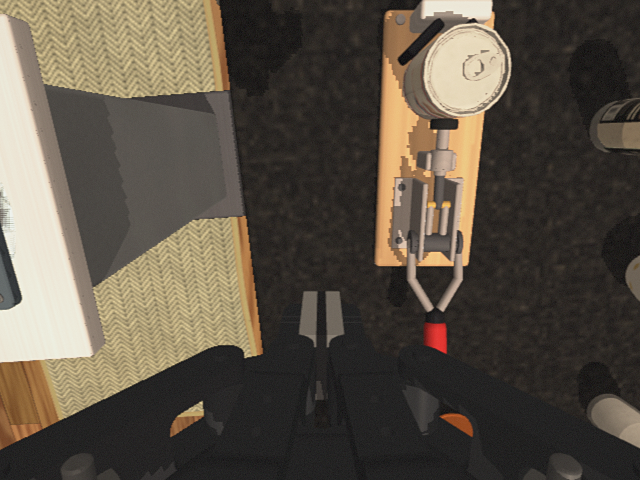

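View pics/t14f.png

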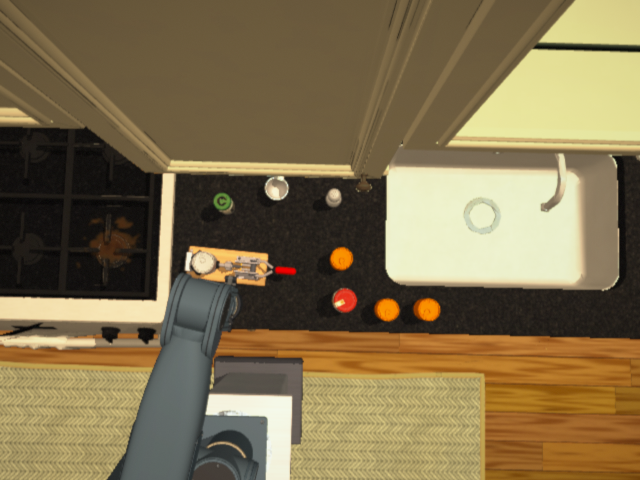

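Lever stays down (side crop 398,447), the pad (285,335) presses the tin in the jaw, and the bystanders stand at their original pixels. Handing in.

```bash
python3 -c "
from plant import robot
print(robot.finish_job())"
```

```text
the job is handed in; nothing more can be done
None
```

The tin is standing in the V jaw with the clamp lever locked over, and I handed the job in at about 22 s. No verdict was reported.

- **Tin:** I gripped it across its sides and lowered it onto the board until a light touch of about 5 N. I then let go and lifted away before touching the lever.
- **Lever:** I pushed it back with the closed fingertips in small steps.
  - The force rose to about 5.4 N near a lean of 1.1 rad.
  - It fell to nothing at about 1.23 rad, which I take as the dead point.
  - The stop was touched with only about 2.8 N at about 1.29 rad, and I backed off straight away.
- **Last checks:** With the hand away, the side and wrist pictures show the lever staying down and the pad against the tin, which sits upright in the jaw. In the top view, the red-lidded jar, spice jar, salt shaker and mug are where they started. The readings at the end showed about 1 N, which is sensor noise.
- **Disagreement:** The side camera put things about 10 mm off from the top and wrist cameras, so I used those two for positions.
- **Not tested:** I did not measure the pad's holding force. The lock rests on the force drop and the lever staying down.

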